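Sort the analysed metal samples and reload the sample magazine

ROBOT

A 7-joint arm with a two-finger parallel gripper is mounted at the origin on the work surface. World frame = base frame: x ahead of the robot, y to its left, z up, the work surface at z = 0. Lengths are in m, angles in degrees, forces in N, time in s.
With the tool pointing down it reaches from about 0.425 to 0.875 m from the base axis. Payload 8.4 kg.
Tool frame: the origin (TCP) lies at the very end of the fingers, on their centre line; the grasp point (between the pads) lies 19 mm behind it; z points along the fingers, x is the direction in which the jaws open and shut, and the axes are right-handed (so a half turn about z gives the same grasp; the last joint's range is limited). The gripper opens to 85 mm and grips with 20 to 120 N. Pads are 22 mm wide; open, the fingers measure 114 mm over their backs; the gripper's body (76 mm by 85 mm) begins 54 mm behind the grasp point. The pads swing forward as they close: fully open they stand 13 mm farther back than shut.
Start: joints at [70.749, 19.091, 2.286, 83.961, -0.768, 76.965, -3.352], TCP at [0.152, -0.632, 0.231] pointing down, gripper open.
Joint ranges: [-147.57, 147.57], [-21.85, 119.76], [-74.77, 79.35], [14.55, 137.4], [-85.83, 265.84], [4.83, 119.75], [-152.11, 152.11]. Speed limits (degrees/s): [127.2, 127.2, 159.86, 159.86, 180, 180, 180].

INTERFACE

Orientations are given as [roll, pitch, yaw] about the fixed x, y, z axes, in that order (R = Rz(yaw) Ry(pitch) Rx(roll)).
In Python, from bench import ctrl, gripper_to, planner, telemetry, optics gives the robot as it stands. Calls block until the motion is done:
- ctrl.goto(position, orientation): joint-space move of the TCP to a pose.
- ctrl.move_straight(position, frame=None, velocity=0.15, max_force=None): straight line of the TCP; frame=None keeps the orientation; velocity is the mean speed in m/s. With max_force (N) it stops when the force on the tool has changed by that much, and returns True; else False.
- ctrl.move_joints(angles): joint-space move.
- gripper_to(opening): finger opening in m; the grip force is fixed at half the most; returns when the fingers have stopped.
- ctrl.pause(seconds).
- planner.solve_ik(position, orientation): joint angles nearest the present ones, or None.
- telemetry.state(): the state.
- optics.read_camera(name): name is "scene" or "top" or "wrist"; returns a dict with "img" (400x640x3 uint8, red, green, blue), "range_z" (400x640 float32, m along the optical axis (not along the pixel's ray), 0 where there is no reading), "fovy" (degrees; the focal length in pixels is half the picture's height over the tangent of half this angle, whatever the lens; pixels are square), "cx", "cy" (the principal point, pixels), "dist_coeffs" ([k1, k2, p1, p2, k3] as OpenCV has them; the pictures are not rectified), "T" (4x4, takes a point from camera to world coordinates); the wrist camera has in their place "hand_eye" (4x4, takes a point from camera to tool coordinates, whose origin is the TCP and whose axes are the tool frame's). Camera axes: x right, y down, z forward; pixel columns grow to the right and rows downward; lengths in m; the calibration is good to about 2 mm. A picture is of the moment at which its call begins: read the wrist's pose just before it.
A pose or a line that the arm cannot do raises ctrl.MotionError and nothing moves.
- ctrl.job_done(): hands the job in, once; it reports no verdict.
The state is a dict: "clock": time; "joints": joint angles; "joint_velocities": joint speeds; "effort": joint torques, N m; "tool_pos": TCP position; "tool_rot": TCP orientation; "wrist_force": force on the tool from outside, world axes, zero at the start; "moment": the same for the moment, N m; "opening": finger opening in m.
Only numpy, scipy, OpenCV 4.12 (cv2) and the standard library are available. Lean on these libraries where they do the work, as an engineer would, in place of code of your own. Each camera call takes 0.05 s, during which the arm holds its last target.

TASK

Clear up the four metal samples on the spectrometer bench: set the stemmed casting upright in the round dish and lay the hexagonal bar flat in the long tray. Load both discs flat into the spring magazine, the drilled disc underneath and the plain disc on top, and press the stack down until the top of the plain disc is flush with the magazine's mouth. Leave the closed pellet box where it is.

Things in the scene. Friction and masses are not known exactly. Their poses are not given: they have to be found in the camera images.
- drilled_disc_mid (a point): drilled disc: bright steel disc, 36 mm diameter, 18 mm thick, with a 14 mm hole through its centre; lies flat on the bench. The point is its centre, half-way up; z is the disc's axis, up. About 0.12 kg
- plain_disc_mid (a point): plain disc: bright solid steel disc of the same size (36 mm diameter, 18 mm thick) without a hole; lies flat on the bench. The point is its centre, half-way up; z is the disc's axis, up. About 0.14 kg
- hex_bar_mid (a point): hexagonal bar: dark steel bar 70 mm long, 16 mm across its flats, lying on a flat on the bench (two upper faces slope; a grip across it closes on its side edges, 18.5 mm apart). The point is its centre, 8 mm above its underside; x runs along the bar, z up. About 0.12 kg
- casting_mid (a point): stemmed casting: pale aluminium test casting, a round foot of 40 mm diameter and 14 mm height with a round stem of 18 mm diameter standing on it, 46 mm high in all, standing upright on the bench. The point is on its axis, 23 mm above its underside (on the stem); z is its axis, up. About 0.08 kg
- magazine_mouth (a point): mouth of the spring magazine: fixed upright aluminium tube, open at the top, bore 46 mm, outside 60 mm, on a round dark foot of 84 mm. The point is the centre of the mouth, 51 mm above the bench; z up. Inside is a black follower plate
- follower (a joint): travel of the follower plate in the magazine, in m, growing downwards. At 0 its top is 6 mm below the mouth; it stops at 0.034 (40 mm below the mouth). It is carried by a spring with a friction brake: it starts at 0 to 0.004, does not sink under the weight of the discs, yields to a push of 5 to 8 N and stays where it was pushed. With both discs in and the upper one flush with the mouth it reads 0.030
- long_tray: long tray: fixed oblong open grey tray, outside 130 x 94 mm and 16 mm high, walls and floor 5 mm thick (inside 120 x 84 mm). Origin at the centre of its underside, x along its length, z up
- dish: round dish: fixed shallow white dish, 106 mm across the rim, 16 mm high, flat floor 4 mm thick and about 90 mm across inside. Origin at the centre of its underside, z up
- pellet_box_mid (a point): closed clear plastic box of pellets, 100 x 150 x 30 mm, standing loose on the bench at the left of the work: to be left alone. The point is its centre, 15 mm above its underside; x along the 100 mm side
Not all that is in view belongs to the job. What is shaped like the part that bears casting_mid but green is not meant.

How it is judged (in metres and radians):
At the end, for the whole second after the job is handed in: Discs flat in the magazine, within 9 mm of its axis, drilled one below, plain one on top with its top at most 3 mm above or 7 mm below the mouth; bar flat on the long tray's floor; casting upright (0.12 rad) on the dish's floor, within 30 mm of its centre; pellet box left alone (horizontal distance between each of drilled_disc_mid, plain_disc_mid and magazine_mouth below 0.009 m and z of plain_disc_mid in the frame of magazine_mouth between -0.016 and -0.006 m and z of drilled_disc_mid in the frame of magazine_mouth below -0.023 m and x of hex_bar_mid in the frame of long_tray between -0.06 and 0.06 m and y of hex_bar_mid in the frame of long_tray between -0.042 and 0.042 m and z of hex_bar_mid in the frame of long_tray below 0.0155 m and angle between hex_bar_mid's own x axis and vertical between 1.49 and 1.65 rad and horizontal distance between casting_mid and dish below 0.03 m and angle between casting_mid's own z axis and vertical below 0.12 rad and z of casting_mid in the frame of dish below 0.031 m and angle between the z axis of each of drilled_disc_mid, plain_disc_mid and the z axis of magazine_mouth, either way round below 0.2 rad); the robot touches nothing.
It fails at once if the pellet box is moved by more than 15 mm (distance of pellet_box_mid from where it was at the start of the episode above 0.015 m).
It also fails if it takes over 128 s, if anything falls off the work surface, if the arm or the gripper's body presses on something with over 40 N, if the wrist force passes 120 N, or if a joint passes its speed limit or range.

## Working session

There is one attempt and no reset: what is moved stays moved. The work goes in short steps, each a Python script; the robot and the scene stay as the last script left them, time stands still between calls to the robot, and variables do not carry over. Pictures are saved under pics/ and viewed, and the job is handed in when it is done.

```bash
ls; mkdir -p pics; python3 - <<'E'
from bench import ctrl, gripper_to, planner, telemetry, optics
import cv2
s=telemetry.state(); print(s)
for n in ["scene","top","wrist"]:
    c=optics.read_camera(n)
    cv2.imwrite(f"pics/a_{n}.png",c["img"][:,:,::-1])
    print(n,{k:v for k,v in c.items() if k not in("img","range_z")}, (c["range_z"]>0).mean())
E
```

```text
pics
{'clock': 0.0, 'joints': array([70.74914788, 19.12988084,  2.28292627, 84.01121567, -0.76781265,
       76.96708856, -3.35090874]), 'joint_velocities': array([ 0.08628972, -0.09504947,  0.09040183, -0.06733557, -0.00902242,
        0.07127266,  0.02714608]), 'effort': array([-7.39040534e-04, -6.58552265e+01,  1.36490498e+00, -4.05547893e+01,
        1.66579132e-02,  1.26553973e-02,  2.62563752e-06]), 'tool_pos': array([ 0.15235935, -0.6314104 ,  0.23044072]), 'tool_rot': array([ 1.79994355e+02,  9.27943358e-02, -7.64314161e+01]), 'wrist_force': array([-0.1375328 , -0.66947145, -0.50169258]), 'moment': array([ 0.04412931,  0.00114439, -0.01052008]), 'opening': 0.085431576802064}
scene {'fovy': 51.5320763070225, 'cx': 318.58818115133585, 'cy': 198.83725062064258, 'dist_coeffs': array([0.02686492, 0.        , 0.        , 0.        , 0.        ]), 'T': array([[ 0.52456035,  0.73262382, -0.43370356,  0.89591536],
       [ 0.85135677, -0.44821493,  0.27257112, -0.1500354 ],
       [ 0.00529968, -0.51221647, -0.85884003,  0.85862309],
       [ 0.        ,  0.        ,  0.        ,  1. 
[... 304 characters left out ...]
5149,  0.10424435],
       [ 0.01515354, -0.04741363, -0.99876039,  1.15005275],
       [ 0.        ,  0.        ,  0.        ,  1.        ]])} 0.99598046875
wrist {'fovy': 70.00050092466377, 'cx': 325.05259490536264, 'cy': 200.12400402131695, 'dist_coeffs': array([-0.02931292,  0.        ,  0.        ,  0.        ,  0.        ]), 'hand_eye': array([[ 9.99999944e-01, -2.49943657e-04, -2.23276999e-04,
         1.13325536e-03],
       [ 3.05323972e-04,  9.54134851e-01,  2.99377009e-01,
        -7.59418984e-02],
       [ 1.38208981e-04, -2.99377061e-01,  9.54134873e-01,
        -1.43189911e-01],
       [ 0.00000000e+00,  0.00000000e+00,  0.00000000e+00,
         1.00000000e+00]])} 0.99587109375
```

View pics/a_top.png

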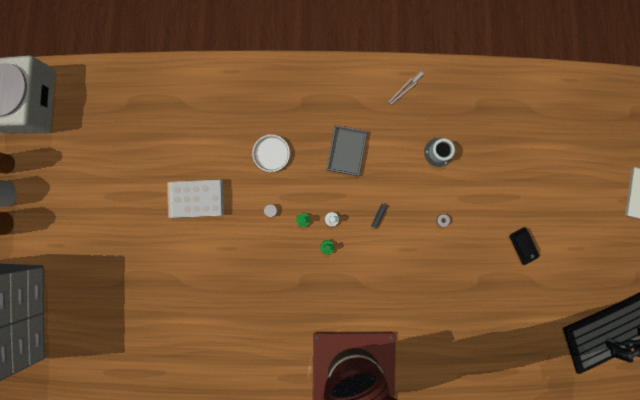

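View pics/a_scene.png

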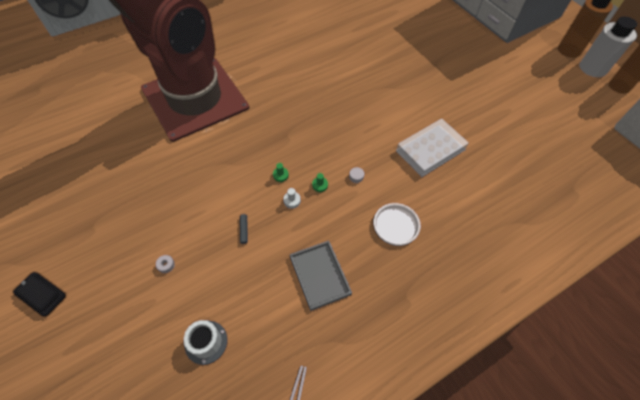

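View pics/a_wrist.png

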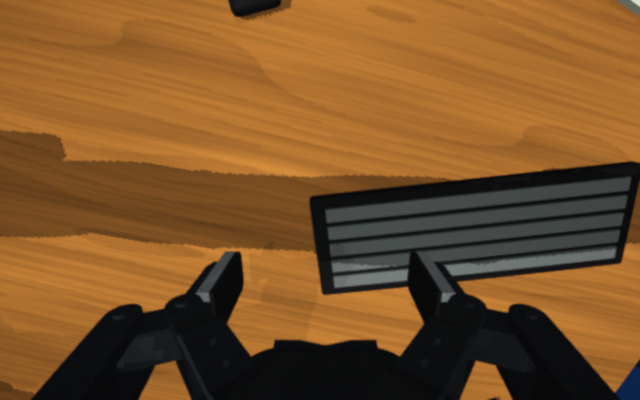

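The top view shows the plain disc (270,210), white casting (332,219), two green decoys (304,220) and (328,247), bar (380,216), drilled disc (443,220), magazine (441,152), tray (348,151), dish (271,153) and pellet box (195,198). Next I'll turn these into positions.

```bash
cat > h.py <<'E'
from bench import ctrl, gripper_to, planner, telemetry, optics
import numpy as np, cv2
from scipy.spatial.transform import Rotation as R
def cam(n):
    s=telemetry.state(); c=optics.read_camera(n)
    if n=="wrist":
        T=np.eye(4); T[:3,:3]=R.from_euler('xyz',s['tool_rot'],degrees=True).as_matrix(); T[:3,3]=s['tool_pos']
        c["T"]=T@c["hand_eye"]
    f=200/np.tan(np.radians(c["fovy"])/2)
    c["K"]=np.array([[f,0,c["cx"]],[0,f,c["cy"]],[0,0,1.]])
    return c
def cloud(c):
    u,v=np.meshgrid(np.arange(640.),np.arange(400.))
    p=cv2.undistortPoints(np.stack([u,v],-1).reshape(-1,1,2),c["K"],c["dist_coeffs"]).reshape(400,640,2)
    z=c["range_z"]; P=np.stack([p[...,0]*z,p[...,1]*z,z],-1)
    W=P@c["T"][:3,:3].T+c["T"][:3,3]; W[z<=0]=np.nan
    return W
def project(c,pts):
    Ti=np.linalg.inv(c["T"]); P=np.atleast_2d(pts)@Ti[:3,:3].T+Ti[:3,3]
    return cv2.projectPoints(P,np.zeros(3),np.zeros(3),c["K"],c["dist_coeffs"])[0].reshape(-1,2)
def save(c,name,crop=None,scale=1):
    im=c["img"][:,:,::-1]
    if crop: im=im[crop[1]:crop[3],crop[0]:crop[2]]
    if scale!=1: im=cv2.resize(im,None,fx=scale,fy=scale,interpolation=cv2.INTER_CUBIC)
    cv2.imwrite(f"pics/{name}.png",im)
E
python3 - <<'E'
from h import *
from scipy import ndimage as nd
np.set_printoptions(precision=4,suppress=True)
for n in ["top","scene"]:
    c=cam(n); W=cloud(c); save(c,"b_"+n,(150,100,550,270) if n=="top" else (130,100,480,370),2)
    m=(W[...,2]>0.006)&(W[...,0]>0.3)&(W[...,0]<0.9)&(abs(W[...,1])<0.5)
    b=W[(abs(W[...,2])<0.02)&(W[...,0]>0.35)&(W[...,0]<0.8)&(abs(W[...,1])<0.4)]
    print(n,"bench z",np.median(b[:,2]))
    l,k=nd.label(m)
    for i in range(1,k+1):
        q=W[l==i]; 
        if len(q)<15: continue
        v,u=np.nonzero(l==i)
        hi=q[q[:,2]>np.percentile(q[:,2],90)-0.004]
        (cx,cy),(w,h),a=cv2.minAreaRect(q[:,:2].astype(np.float32))
        print(len(q),"px",u.mean().round(),v.mean().round(),"zmax",q[:,2].max(),"rect",np.array([cx,cy,w,h,a]),"top c",hi.mean(0),len(hi),"col",c["img"][l==i].mean(0).round())
E
```

```text
top bench z -0.0004314933032723012
353 px 347.0 149.0 zmax 0.020577292184126517 rect [ 0.6261  0.0258  0.0942  0.1322 79.923 ] top c [0.6274 0.0252 0.0159] 198 col [92. 89. 83.]
280 px 269.0 151.0 zmax 0.02219528040200247 rect [ 0.6164  0.2398  0.1048  0.1034 45.6605] top c [0.618  0.241  0.0157] 155 col [164. 157. 148.]
478 px 441.0 150.0 zmax 0.05481439855014281 rect [ 0.6224 -0.2399  0.0718  0.0599 27.0301] top c [ 0.6248 -0.2382  0.0497] 160 col [ 98. 102.  98.]
15 px 431.0 161.0 zmax 0.010841672650835132 rect [ 0.5969 -0.2153  0.0205  0.0078 51.1784] top c [ 0.5961 -0.2153  0.0073] 15 col [64. 65. 64.]
1708 px 199.0 198.0 zmax 0.036503694903834205 rect [0.4865 0.4375 0.1013 0.129  3.01  ] top c [0.4859 0.4372 0.0308] 1215 col [169. 167. 162.]
132 px 270.0 210.0 zmax 0.02343132505961143 rect [0.4547 0.2386 0.0334 0.0336 0.2312] top c [0.4544 0.2386 0.0189] 89 col [165. 158. 155.]
162 px 379.0 216.0 zmax 0.018850181651306475 rect [ 0.4408 -0.0654  0.0186  0.0691 64.6828] top c [ 0.4406 -0.065   0.0155] 103 col [63. 62. 59.]
156 px 331.0 219.0 zmax 0.05014847890908003 rect [0.4322 
[... 1868 characters left out ...]
20812348492487143 rect [ 0.4344 -0.2507  0.036   0.0342 70.4632] top c [ 0.434  -0.251   0.0168] 171 col [147. 137. 138.]
17 px 313.0 265.0 zmax 0.007498221640415248 rect [ 0.6025  0.0203  0.0114  0.0107 19.056 ] top c [0.6028 0.0212 0.0067] 17 col [111. 112. 110.]
1057 px 44.0 293.0 zmax 0.0341658438782777 rect [ 0.3596 -0.4743  0.0512  0.1096 89.9759] top c [ 0.3684 -0.4831  0.03  ] 584 col [37. 34. 33.]
17 px 325.0 283.0 zmax 0.008991132242167743 rect [ 0.6503  0.0225  0.0076  0.0158 68.0129] top c [0.6503 0.0231 0.0071] 17 col [112. 112. 112.]
1195 px 203.0 340.0 zmax 0.054380781867713 rect [ 0.6295 -0.2412  0.0649  0.0737 31.0184] top c [ 0.6292 -0.2429  0.0506] 374 col [107. 108. 108.]
```

```bash
python3 - <<'E'
from h import *
np.set_printoptions(precision=4,suppress=True)
# IK feasibility check
s=telemetry.state()
for nm,p in dict(dr=[.4315,-.249,.012],mag=[.627,-.241,.055],pl=[.4555,.2365,.012],cast=[.433,.066,.018],bar=[.4422,-.0665,.01],tray=[.628,.0245,.02],dish=[.617,.238,.025]).items():
    out=[]
    for yaw in range(-180,180,15):
        q=planner.solve_ik(p,[180,0,yaw]); out.append(yaw if q is not None else None)
    print(nm,out)
for o in [0.05,0.036,0.018]:
    gripper_to(o)
    c=cam("wrist"); W=cloud(c)
    s=telemetry.state()
    Rt=R.from_euler('xyz',s['tool_rot'],degrees=True).as_matrix()
    t=(W-s['tool_pos'])@Rt   # tool coords
    m=(abs(t[...,0])<0.075)&(abs(t[...,1])<0.02)&(t[...,2]<0.04)&(t[...,2]>-0.12)
    q=t[m]
    print(s['clock'],s['opening'],len(q),"z pct",np.percentile(q[:,2],[90,97,99,99.9]),"x",q[:,0].min(),q[:,0].max(),"y",np.percentile(q[:,1],[1,99]))
    tip=q[q[:,2]>np.percentile(q[:,2],99)-0.006]; print(" tips x",np.unique(tip[:,0].round(3)),"y",tip[:,1].min(),tip[:,1].max())
save(c,"c_w")
E
```

```text
dr [-180, -165, -150, -135, -120, -105, -90, -75, -60, -45, -30, -15, 0, 15, 30, 45, 60, 75, 90, 105, 120, 135, 150, 165]
mag [-180, -165, -150, -135, -120, -105, -90, -75, -60, -45, -30, -15, 0, 15, 30, 45, 60, 75, 90, 105, 120, 135, 150, 165]
pl [-180, -165, -150, -135, -120, -105, -90, -75, -60, -45, -30, -15, 0, 15, 30, 45, 60, 75, 90, 105, 120, 135, 150, 165]
cast [-180, -165, -150, -135, -120, -105, -90, -75, -60, -45, -30, -15, 0, 15, 30, 45, 60, 75, 90, 105, 120, 135, 150, 165]
bar [-180, -165, -150, -135, -120, -105, -90, -75, -60, -45, -30, -15, 0, 15, 30, 45, 60, 75, 90, 105, 120, 135, 150, 165]
tray [-180, -165, -150, -135, -120, -105, -90, -75, -60, -45, -30, -15, 0, 15, 30, 45, 60, 75, 90, 105, 120, 135, 150, 165]
dish [-180, -165, -150, -135, -120, -105, -90, -75, -60, -45, -30, -15, 0, 15, 30, 45, 60, 75, 90, 105, 120, 135, 150, 165]
0.7417 0.04972343991219178 41389 z pct [-0.0499 -0.0241 -0.0132 -0.0055] x -0.06562743926604732 0.06840222435579586 y [-0.0193  0.011 ]
 tips x [-0.037 -0.036 -0.035 -0.034 -0.033 -0.032 -0.03  -0.029 -0.028 -0.027
 -0.026 -0.025 -0.024 -
[... 225 characters left out ...]
.0043] x -0.06636076068277742 0.06784911094374967 y [-0.0194  0.0111]
 tips x [-0.03  -0.029 -0.028 -0.027 -0.026 -0.025 -0.023 -0.022 -0.021 -0.02
 -0.019 -0.018 -0.017  0.019  0.02   0.021  0.022  0.023  0.024  0.025
  0.027  0.028  0.029  0.03   0.031  0.032] y -0.011333604889144262 0.011273784063875997
1.45 0.01779357303829678 42857 z pct [-0.0508 -0.0269 -0.0132 -0.0039] x -0.06420831551701232 0.0665040351343146 y [-0.0193  0.0112]
 tips x [-0.021 -0.02  -0.019 -0.018 -0.017 -0.016 -0.015 -0.014 -0.013 -0.012
 -0.011 -0.01  -0.009 -0.008  0.01   0.011  0.012  0.013  0.014  0.015
  0.016  0.017  0.018  0.019  0.02   0.021  0.022  0.023  0.024] y -0.010873382981360962 0.011608422124180005
```

View pics/b_top.png

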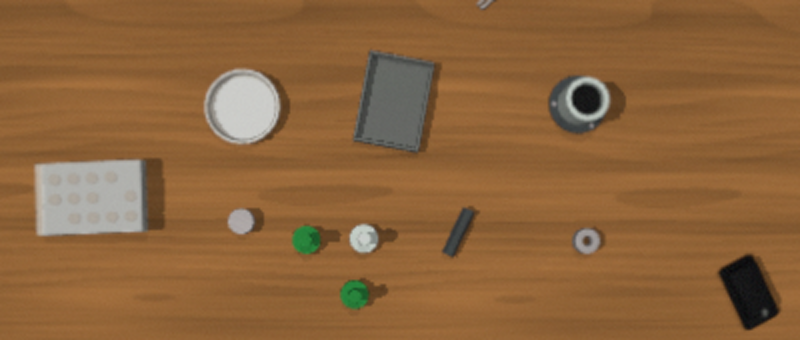

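Both overhead cameras agree to about 5 mm, and the heights check out (18, 16, 46, 51 mm). The wrist camera should refine the magazine and the drilled disc.

```bash
cat >> h.py <<'E'
def top_centre(W,guess,z0,rad=0.05,dz=0.004):
    "centroid of convex hull of the points at height z0 near guess"
    m=(abs(W[...,2]-z0)<dz)&(np.hypot(W[...,0]-guess[0],W[...,1]-guess[1])<rad)
    n,l,st,ct=cv2.connectedComponentsWithStats(m.astype(np.uint8))
    if n<2: return None
    i=1+np.argmax(st[1:,4]); q=W[l==i]
    h=cv2.convexHull(q[:,:2].astype(np.float32)); M=cv2.moments(h*1000)
    (cx,cy),(w,hh),a=cv2.minAreaRect(h)
    return np.array([M['m10']/M['m00'],M['m01']/M['m00']])/1000, 2*np.sqrt(cv2.contourArea(h)/np.pi), (cx,cy,w,hh,a), np.median(q[:,2]), len(q)
E
python3 - <<'E'
from h import *
np.set_printoptions(precision=4,suppress=True)
gripper_to(0.06)
ctrl.goto([.627,-.241,.19],[180,0,-76]); ctrl.pause(0.3)
c=cam("wrist"); W=cloud(c); save(c,"d_mag"); print(top_centre(W,(.627,-.241),.051))
m=np.hypot(W[...,0]-.627,W[...,1]+.241)<0.012; print("follower z",np.median(W[m][:,2]), "bench", np.median(W[:,:,2][abs(W[...,2])<.01]))
ctrl.goto([.4315,-.249,.15],[180,0,-76]); ctrl.pause(0.3)
c=cam("wrist"); W=cloud(c); save(c,"d_dr"); print(top_centre(W,(.4315,-.249),.018)); print(telemetry.state()['clock'],telemetry.state()['tool_pos'])
E
```

```text
(array([ 0.6272, -0.2434]), np.float64(0.06015253756107435), (0.6273347735404968, -0.24339869618415833, 0.06031240150332451, 0.05945414677262306, 13.684172630310059), np.float64(0.05160069705612791), 1203)
follower z 0.2743157050356796 bench 0.0006235473480932785
(array([ 0.4316, -0.2519]), np.float64(0.03471589500465271), (0.4316163957118988, -0.2520056366920471, 0.03483370319008827, 0.034142717719078064, 14.568428993225098), np.float64(0.018529051828801657), 824)
5.6417 [ 0.4321 -0.2488  0.1499]
```

View pics/d_mag.png

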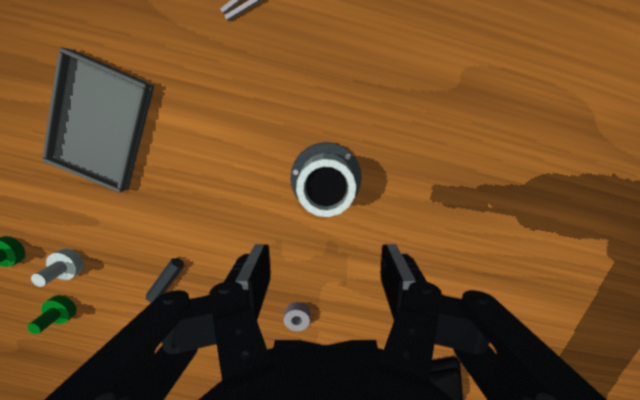

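View pics/d_dr.png

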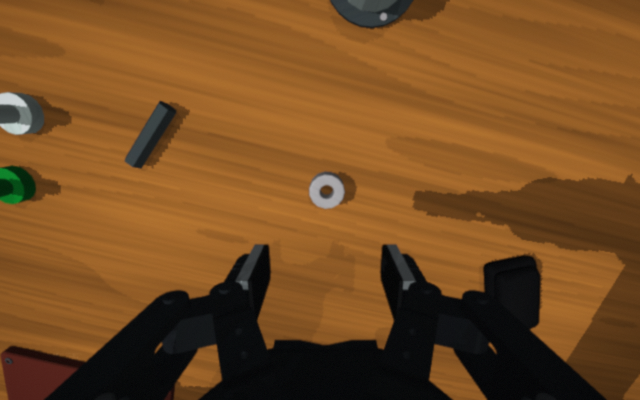

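The magazine mouth is at px (327,185) and the drilled disc at (327,190). Their diameters come out at 60 and 35 mm, and the heights match. Next I'll grasp the disc high and place it.

```bash
python3 - <<'E'
from h import *
np.set_printoptions(precision=4,suppress=True)
def st(t): s=telemetry.state(); print(t,round(s['clock'],2),s['tool_pos'],s['wrist_force'],s['opening'])
ctrl.move_straight([.4316,-.2519,.06],velocity=.2)
print(ctrl.move_straight([.4316,-.2519,.007],velocity=.08,max_force=15)); st("down")
gripper_to(0.03); st("grip")
ctrl.move_straight([.4316,-.2519,.13],velocity=.2); st("up")
c=cam("wrist"); save(c,"e_held"); W=cloud(c)
s=telemetry.state(); Rt=R.from_euler('xyz',s['tool_rot'],degrees=True).as_matrix()
t=(W-s['tool_pos'])@Rt
m=(abs(t[...,0])<.012)&(t[...,1]>-.025)&(t[...,1]<.02)&(t[...,2]>-.02)&(t[...,2]<.03)
q=t[m]; print(len(q), np.percentile(q[:,2],[1,10,50,90,99]), q.mean(0))
E
```

```text
False
down 7.05 [ 0.4319 -0.252   0.0073] [ 0.6107 -0.3729 -0.0583] 0.06023335100663442
grip 7.42 [ 0.4321 -0.2521  0.0081] [-2.6885  1.3581  8.3277] 0.03318239703377372
up 8.19 [ 0.4309 -0.2516  0.129 ] [-0.4447  0.9614 -0.9389] 0.03319500663113163
2768 [-0.012  -0.0114 -0.0104 -0.0003  0.0049] [ 0.0002 -0.0027 -0.0083]
```

View pics/e_held.png

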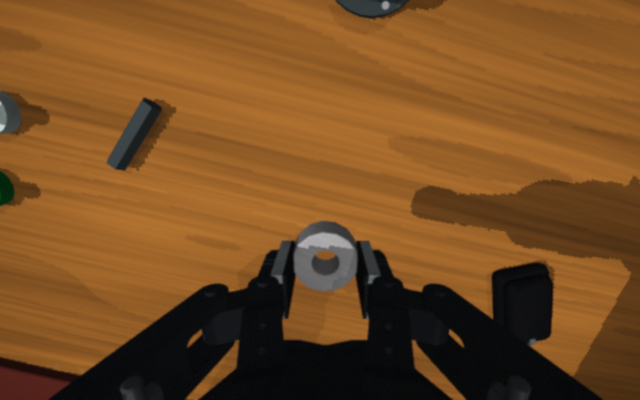

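The disc is held level, with its top 11 mm behind the TCP and centred (325,256). Now I'll place it in the magazine.

```bash
python3 - <<'E'
from h import *
np.set_printoptions(precision=4,suppress=True)
def st(t): s=telemetry.state(); print(t,round(s['clock'],2),s['tool_pos'],s['wrist_force'],s['opening'])
M=[.6272,-.2434]
ctrl.goto(M+[.12],[180,0,-76])
ctrl.move_straight(M+[.068],velocity=.1); st("above")
print(ctrl.move_straight(M+[.052],velocity=.03,max_force=9)); st("in")
gripper_to(0.05); st("rel")
ctrl.move_straight(M+[.15],velocity=.2)
c=cam("wrist"); save(c,"f_in"); W=cloud(c); print(top_centre(W,M,.060,.03)); print(top_centre(W,M,.051,.045,.003)); st("x")
E
```

```text
above 9.71 [ 0.6273 -0.2435  0.0684] [ 0.0351 -0.1983 -0.9644] 0.032968709497703017
False
in 10.39 [ 0.6272 -0.2434  0.052 ] [ 0.6511 -0.0024 -0.8836] 0.03291672234910758
rel 10.7 [ 0.6274 -0.2434  0.0522] [0.2122 0.4998 1.1634] 0.0498186322983743
(array([ 0.6271, -0.2449]), np.float64(0.035046243095849375), (0.6272140145301819, -0.24466833472251892, 0.03468438982963562, 0.03515208885073662, 50.058990478515625), np.float64(0.06125643469703576), 1133)
(array([ 0.6271, -0.2434]), np.float64(0.06042266560830776), (0.6271182298660278, -0.24342642724514008, 0.0601908303797245, 0.06000741943717003, 30.95085906982422), np.float64(0.05156723399613014), 1568)
x 11.39 [ 0.6263 -0.2433  0.1484] [ 0.3324 -0.3696  0.1206] 0.0494614575508522
```

View pics/f_in.png

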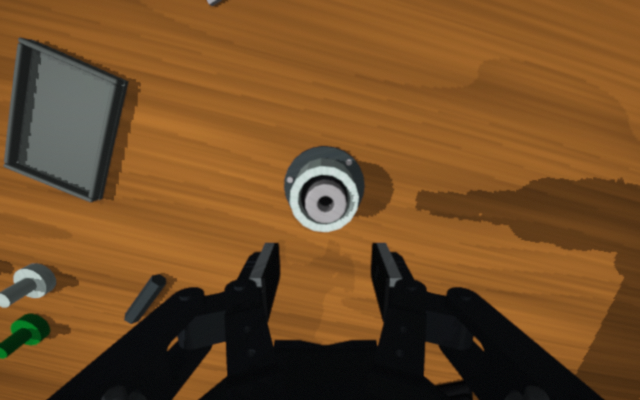

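The drilled disc is in at (325,203), top about 10 mm above the mouth and 1.5 mm off axis. I'll push it down with closed fingers to about 7 mm below the mouth.

```bash
python3 - <<'E'
from h import *
np.set_printoptions(precision=4,suppress=True)
def st(t): s=telemetry.state(); print(t,round(s['clock'],2),s['tool_pos'],s['wrist_force'],s['opening'])
M=[.6271,-.2440]
gripper_to(0.0); st("closed")
ctrl.move_straight(M+[.07],velocity=.15)
print(ctrl.move_straight(M+[.044],velocity=.03,max_force=30)); st("push")
ctrl.move_straight(M+[.15],velocity=.2)
c=cam("wrist"); save(c,"g_push"); W=cloud(c); print(top_centre(W,M,.044,.02)); st("x")
gripper_to(0.06)
P=[.4555,.2365]
ctrl.goto(P+[.15],[180,0,-76]); ctrl.pause(.3)
c=cam("wrist"); save(c,"g_pl"); W=cloud(c); print(top_centre(W,P,.018)); st("pl")
E
```

```text
closed 11.93 [ 0.6272 -0.2434  0.1499] [-0.1312 -0.4627  0.6005] 0.000178072751552435
False
push 13.62 [ 0.6272 -0.244   0.044 ] [ 1.3512 -0.9621  1.464 ] -7.786900471596549e-05
(array([ 0.6273, -0.2451]), np.float64(0.03486889993412618), (0.6275263428688049, -0.24478845298290253, 0.03483995050191879, 0.03476548194885254, 44.908145904541016), np.float64(0.04425661518113126), 992)
x 14.36 [ 0.6259 -0.2437  0.1478] [ 0.1458  0.2606 -0.3307] 0.0005452130804987484
(array([0.4559, 0.2348]), np.float64(0.035117841223534), (0.45596054196357727, 0.2347765415906906, 0.03480929508805275, 0.03511009365320206, 36.6861686706543), np.float64(0.018612142031943057), 969)
pl 17.16 [0.4557 0.2363 0.15  ] [ 0.0381 -0.0427 -0.1176] 0.06020659186088312
```

View pics/g_push.png

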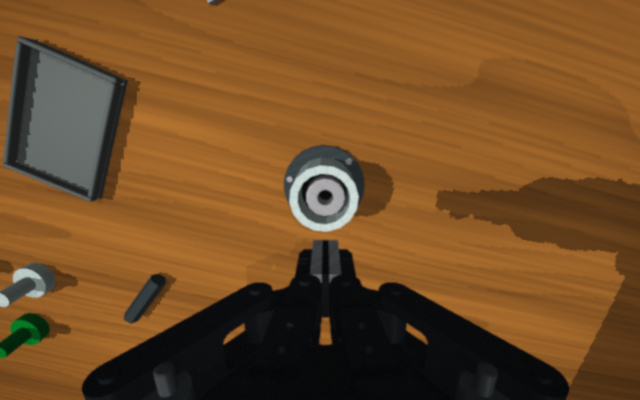

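View pics/g_pl.png

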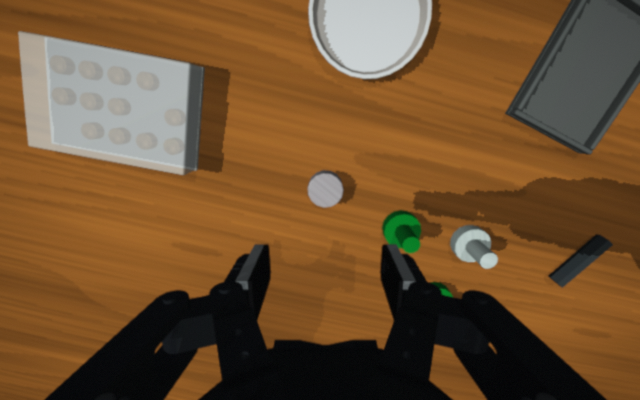

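The drilled disc sits at the 44 mm level, centred at (325,196). The plain disc is at (325,190), with 35 mm diameter and 18.6 mm height. I'll pick it and place it the same way.

```bash
python3 - <<'E'
from h import *
np.set_printoptions(precision=4,suppress=True)
def st(t): s=telemetry.state(); print(t,round(s['clock'],2),s['tool_pos'],s['wrist_force'],s['opening'])
P=[.4559,.2348]; M=[.6272,-.2434]
ctrl.move_straight(P+[.06],velocity=.2)
print(ctrl.move_straight(P+[.007],velocity=.08,max_force=15)); st("down")
gripper_to(0.03); st("grip")
ctrl.move_straight(P+[.13],velocity=.2); st("up")
ctrl.goto(M+[.12],[180,0,-76])
ctrl.move_straight(M+[.068],velocity=.1)
c=cam("wrist"); save(c,"i_pre")
print(ctrl.move_straight(M+[.052],velocity=.03,max_force=9)); st("in")
gripper_to(0.05); st("rel")
ctrl.move_straight(M+[.15],velocity=.2); ctrl.pause(.2)
c=cam("wrist"); save(c,"i_in"); W=cloud(c); print(top_centre(W,M,.062,.03)); st("x")
E
```

```text
False
down 18.57 [0.456  0.235  0.0071] [-1.268  -0.1764  1.2975] 0.05971444827577167
grip 18.93 [0.4563 0.2351 0.008 ] [-2.6944 -1.1344  7.8886] 0.03310194745736352
up 19.7 [0.4554 0.2342 0.129 ] [-0.5347  0.4335 -3.3284] 0.0331319901564706
False
in 22.94 [ 0.6272 -0.2434  0.0519] [ 0.9494  0.3156 -0.756 ] 0.03306165977501102
rel 23.25 [ 0.6274 -0.2435  0.0523] [-0.353  -0.0449 -0.4426] 0.0498215996458818
(array([ 0.6271, -0.2449]), np.float64(0.03508426526231351), (0.6271384358406067, -0.24478863179683685, 0.0348367914557457, 0.035397808998823166, 81.8900375366211), np.float64(0.061582340940320585), 1315)
x 24.14 [ 0.6266 -0.2432  0.1485] [-0.0826  0.7422  0.4761] 0.05019112629113265
```

View pics/i_in.png

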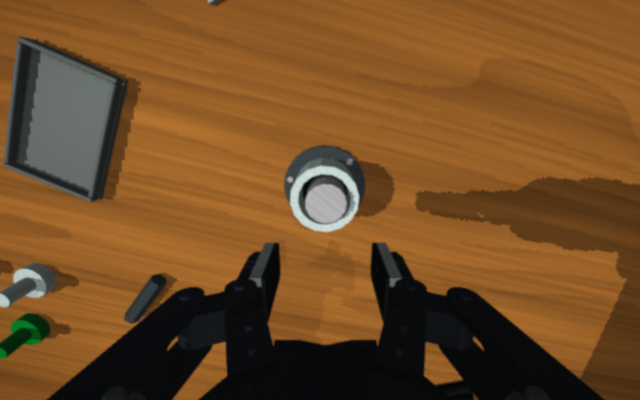

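The plain disc is on top at (325,203). I'll push it flush, then look at the casting.

```bash
python3 - <<'E'
from h import *
np.set_printoptions(precision=4,suppress=True)
def st(t): s=telemetry.state(); print(t,round(s['clock'],2),s['tool_pos'],s['wrist_force'],s['opening'])
M=[.6271,-.2440]
gripper_to(0.0)
ctrl.move_straight(M+[.07],velocity=.15)
print(ctrl.move_straight(M+[.050],velocity=.03,max_force=30)); st("push")
ctrl.move_straight(M+[.15],velocity=.2); ctrl.pause(.2)
c=cam("wrist"); save(c,"j_push"); W=cloud(c)
m=np.hypot(W[...,0]-.6271,W[...,1]+.244)<.014; q=W[m]; q=q[abs(q[:,2]-.05)<.012]; A=np.c_[q[:,:2],np.ones(len(q))]; print("top z",np.median(q[:,2]),"slope",np.linalg.lstsq(A,q[:,2],rcond=None)[0][:2])
m=np.hypot(W[...,0]-.6271,W[...,1]+.2434); q=W[(m>.024)&(m<.029)]; print("rim z",np.median(q[:,2]))
gripper_to(0.045)
C=[.433,.066]
ctrl.goto(C+[.17],[180,0,-45]); ctrl.pause(.3)
c=cam("wrist"); save(c,"j_c"); W=cloud(c); print(top_centre(W,C,.046,.03)); print(top_centre(W,[.4425,-.067],.016,.045)); st("c")
E
```

```text
False
push 26.18 [ 0.6268 -0.2439  0.0497] [ 0.3973 -0.4604  0.2047] -5.131455811374451e-05
top z 0.0500765237754239 slope [ 0.0007 -0.0049]
rim z 0.20715754547385679
(array([0.4333, 0.0637]), np.float64(0.017056385709688923), (0.4332623779773712, 0.06367955356836319, 0.017343908548355103, 0.015679797157645226, 44.57362747192383), np.float64(0.04662468469288994), 264)
(array([ 0.4528, -0.0711]), np.float64(0.02907383054323047), (0.4525856673717499, -0.07091539353132248, 0.013521754182875156, 0.050739604979753494, 64.77876281738281), np.float64(0.01596227706079084), 487)
c 29.3 [0.4332 0.0658 0.17  ] [-1.0712  0.0295  0.4565] 0.04516321580041644
```

View pics/j_push.png

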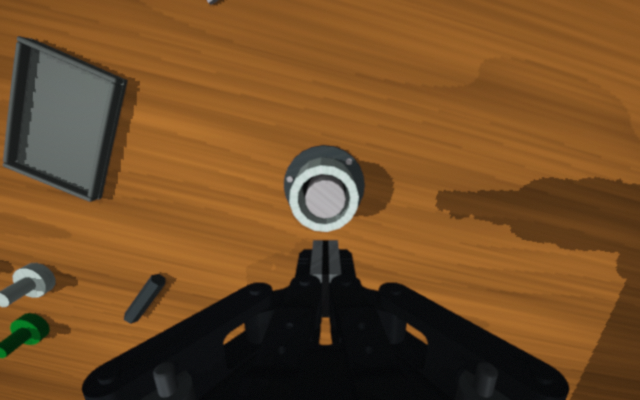

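View pics/j_c.png

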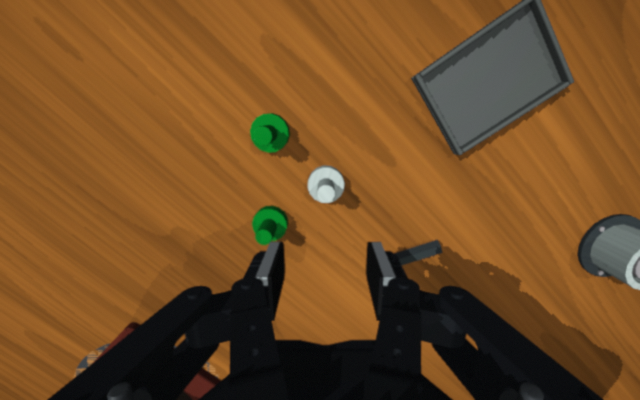

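The plain disc's top is level at about 50 mm, 1 mm under the mouth. The casting is at (326,187) and the green ones are at (268,133) and (268,225), clear of the jaws.

```bash
python3 - <<'E'
from h import *
np.set_printoptions(precision=4,suppress=True)
def st(t): s=telemetry.state(); print(t,round(s['clock'],2),s['tool_pos'],s['wrist_force'],s['opening'])
C=[.4333,.0637]; D=[.617,.238]
ctrl.move_straight(C+[.06],velocity=.15)
print(ctrl.move_straight(C+[.019],velocity=.06,max_force=12)); st("down")
gripper_to(0.01); st("grip")
ctrl.move_straight(C+[.13],velocity=.15); st("up")
ctrl.goto(D+[.13],[180,0,-45]); ctrl.pause(.2)
c=cam("wrist"); save(c,"k_dish"); 
E
```

```text
False
down 31.02 [0.4334 0.0639 0.0191] [-0.0877 -0.0705  0.6339] 0.0448455867958965
grip 31.38 [0.4336 0.0637 0.0195] [-2.6205 -0.4875  4.6177] 0.01638090869660562
up 32.27 [0.4327 0.0635 0.1292] [-0.5728 -0.2668 -1.7539] 0.016442386244700465
```

View pics/k_dish.png

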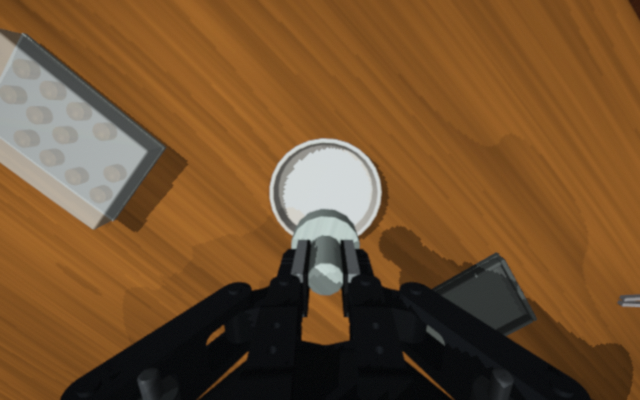

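The casting is held upright at (325,250) with the dish under it. I'll lower it and release, then look at the bar.

```bash
python3 - <<'E'
from h import *
np.set_printoptions(precision=4,suppress=True)
def st(t): s=telemetry.state(); print(t,round(s['clock'],2),s['tool_pos'],s['wrist_force'],s['opening'])
D=[.617,.238]
ctrl.move_straight(D+[.05],velocity=.12)
print(ctrl.move_straight(D+[.0225],velocity=.03,max_force=6)); st("in")
gripper_to(0.04); st("rel")
ctrl.move_straight(D+[.15],velocity=.15); ctrl.pause(.2)
c=cam("wrist"); save(c,"l_dish"); W=cloud(c); print(top_centre(W,D,.050,.04),top_centre(W,D,.016,.07,.003))
B=[.4422,-.067]
ctrl.goto(B+[.15],[180,0,-115]); ctrl.pause(.3)
c=cam("wrist"); save(c,"l_bar"); W=cloud(c); print(top_centre(W,B,.016,.05,.003)); print(top_centre(W,B,.013,.05,.006)); st("bar")
E
```

```text
True
in 35.15 [0.6167 0.2378 0.0236] [-0.2378 -0.417   4.9722] 0.015894669801896067
rel 35.51 [0.6162 0.2373 0.0227] [-0.3026  0.2618  0.2408] 0.04026383877659217
(array([0.6172, 0.2371]), np.float64(0.01711856150474537), (0.61725252866745, 0.2371705174446106, 0.016934622079133987, 0.016907010227441788, 45.1927375793457), np.float64(0.05053406259976635), 314) (array([0.6172, 0.2356]), np.float64(0.1043800068099124), (0.6170821785926819, 0.23564592003822327, 0.10462982952594757, 0.10354889184236526, 67.7203598022461), np.float64(0.016203967379010475), 1455)
(array([ 0.4424, -0.0694]), np.float64(0.03507164868531737), (0.4422483742237091, -0.06956025958061218, 0.014195154421031475, 0.07021498680114746, 64.77346801757812), np.float64(0.016443837934012023), 886)
(array([ 0.4422, -0.0693]), np.float64(0.040240540918862644), (0.4421292841434479, -0.06928853690624237, 0.018133655190467834, 0.07062788307666779, 64.63221740722656), np.float64(0.015943295990777595), 1228)
bar 38.43 [ 0.4424 -0.0665  0.15  ] [-0.1315  0.3618 -0.5839] 0.04011614112558444
```

View pics/l_dish.png

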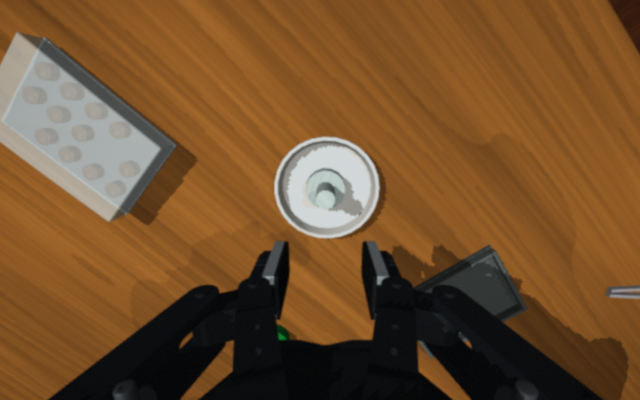

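View pics/l_bar.png

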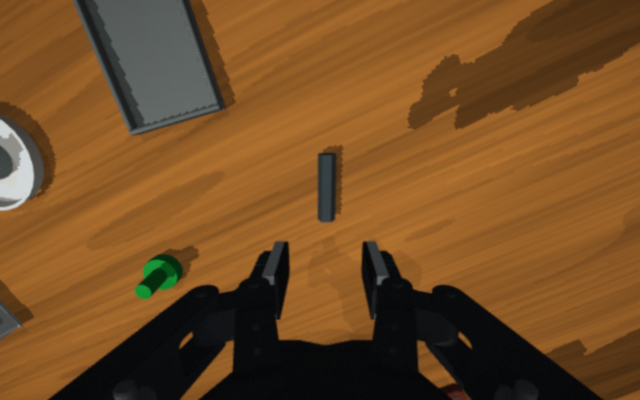

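The casting stands in the dish at (326,190): its top is at 50.5 mm, 1.5 mm off centre. The bar is at (327,187), axis −25.3°, 70 x 18 mm. I'll move it to the tray, aligned with the tray's −10° axis.

```bash
python3 - <<'E'
from h import *
np.set_printoptions(precision=4,suppress=True)
def st(t): s=telemetry.state(); print(t,round(s['clock'],2),s['tool_pos'],s['wrist_force'],s['opening'])
B=[.4422,-.0693]; T=[.628,.023]
ctrl.move_straight(B+[.05],velocity=.15)
print(ctrl.move_straight(B+[.003],velocity=.05,max_force=12)); st("down")
gripper_to(0.008); st("grip")
ctrl.move_straight(B+[.12],velocity=.15); st("up")
ctrl.goto(T+[.11],[180,0,-100]); ctrl.pause(.2)
c=cam("wrist"); save(c,"m_held"); W=cloud(c); print(top_centre(W,T,.016,.09,.003))
E
```

```text
False
down 40.34 [ 0.4425 -0.0693  0.0033] [ 0.0237 -0.2062  0.066 ] 0.039826544345374526
grip 40.69 [ 0.4425 -0.0694  0.0035] [-2.4212 -0.2301  6.8862] 0.015335795155881318
up 41.62 [ 0.4416 -0.0695  0.1193] [-0.8232 -0.3506 -0.9862] 0.015392849805595684
(array([0.6275, 0.0224]), np.float64(0.1238390233089159), (0.6274651885032654, 0.022260744124650955, 0.09426794201135635, 0.12887035310268402, 79.69220733642578), np.float64(0.016265133736844323), 2320)
```

View pics/m_held.png

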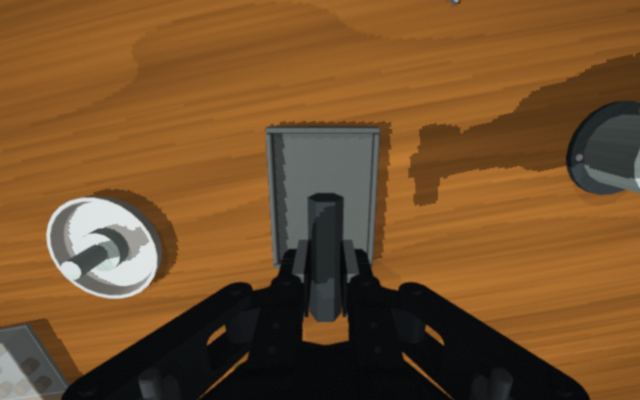

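The bar is held square at (325,255) with the tray beneath at (322,200). I'll lower it.

```bash
python3 - <<'E'
from h import *
np.set_printoptions(precision=4,suppress=True)
def st(t): s=telemetry.state(); print(t,round(s['clock'],2),s['tool_pos'],s['wrist_force'],s['opening'])
T=[.628,.023]
ctrl.move_straight(T+[.03],velocity=.12)
print(ctrl.move_straight(T+[.008],velocity=.03,max_force=6)); st("in")
gripper_to(0.032); st("rel")
ctrl.move_straight(T+[.15],velocity=.15); ctrl.pause(.2)
c=cam("wrist"); save(c,"n_tray"); W=cloud(c)
print(top_centre(W,T,.021,.05,.0025))
ctrl.goto([.50,0,.30],[180,0,-90]); ctrl.pause(.5)
c=cam("top"); save(c,"n_top",(150,100,550,270),2); W=cloud(c)
for nm,p,z in [("plain",(.6248,-.2405),.051),("cast",(.617,.238),.050),("box",(.487,.436),.030),("box0",(.4865,.4375),.030)]:
    print(nm,top_centre(W,p,z,.03 if nm!="box" else .12))
c=cam("scene"); save(c,"n_scene",(130,100,480,370),2); st("end")
E
```

```text
True
in 44.21 [0.6277 0.0228 0.0086] [ 0.3292 -1.0432  5.0909] 0.015254372993026934
rel 44.52 [0.627  0.0226 0.0078] [0.6115 0.2943 0.0427] 0.03227344363192202
(array([0.6269, 0.021 ]), np.float64(0.03450303379810939), (0.6265071630477905, 0.021043796092271805, 0.013611944392323494, 0.07095514982938766, 79.62059020996094), np.float64(0.02146037542448684), 884)Traceback (most recent call last):
  File "<stdin>", line 14, in <module>
  File "h.py", line 34, in top_centre
    return np.array([M['m10']/M['m00'],M['m01']/M['m00']])/1000, 2*np.sqrt(cv2.contourArea(h)/np.pi), (cx,cy,w,hh,a), np.median(q[:,2]), len(q)
                     ~~~~~~~~^~~~~~~~~
ZeroDivisionError: float division by zero
```

View pics/n_tray.png

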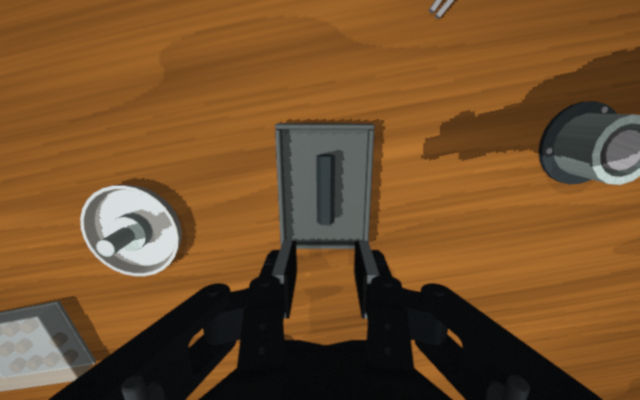

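The bar lies flat in the tray at (326,188), top at 21 mm. I'll take a last look at the magazine and the scene.

```bash
python3 - <<'E'
from h import *
np.set_printoptions(precision=4,suppress=True)
M=[.6272,-.2434]
ctrl.goto(M+[.17],[180,0,-76]); ctrl.pause(.4)
c=cam("wrist"); W=cloud(c); save(c,"o_mag")
print("plain",top_centre(W,M,.0505,.022,.004))
q=W[np.hypot(W[...,0]-M[0],W[...,1]-M[1])<.014]; A=np.c_[q[:,:2],np.ones(len(q))]; print(np.median(q[:,2]),np.linalg.lstsq(A,q[:,2],rcond=None)[0][:2])
ctrl.goto([.50,-.25,.30],[180,0,-76]); ctrl.pause(.5)
c=cam("scene"); W=cloud(c); save(c,"o_scene",(130,100,480,370),2)
m=(W[...,2]>.006)&(W[...,0]>.3)&(W[...,0]<.7)&(W[...,1]>.33)&(W[...,1]<.6); print("box",cv2.minAreaRect(W[m][:,:2].astype(np.float32)))
print(telemetry.state()['clock'])
E
```

```text
plain (array([ 0.6271, -0.2449]), np.float64(0.03489975568880909), (0.6270312666893005, -0.24478712677955627, 0.03480103611946106, 0.03480621427297592, 55.9949951171875), np.float64(0.05005257246353753), 1026)
0.25447946175920094 [12.535   3.0541]
box ((0.48806944489479065, 0.4462791681289673), (0.10249760746955872, 0.15393880009651184), 2.7048096656799316)
50.1583
```

View pics/o_mag.png

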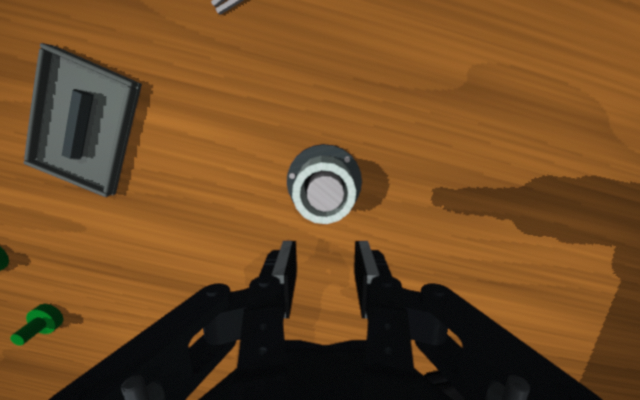

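View pics/o_scene.png

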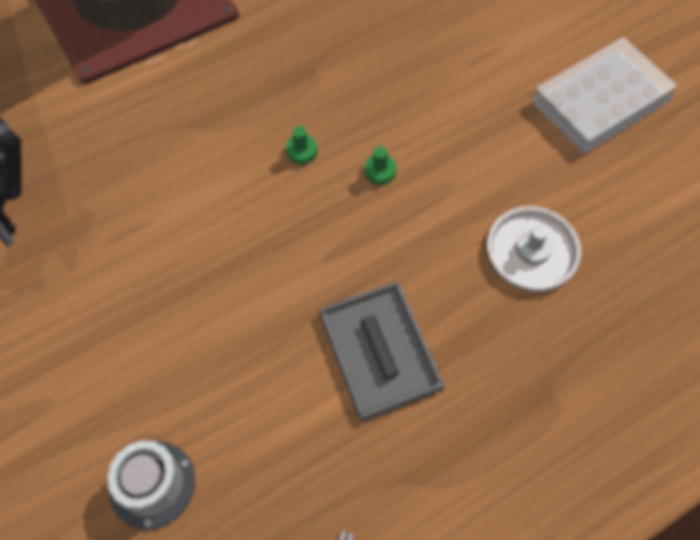

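All four samples are in place. In the first measurement the box was cut off at my |y| < 0.5 limit; its near edge, at y = 0.369, has not moved.

```bash
python3 -c "
from bench import ctrl; ctrl.job_done()"
```

```text
the job is handed in; nothing more can be done
```

All four samples are in place, and I handed the job in at about 50 s on the robot's clock. No verdict is reported, so the results below are my own last checks.

- **Magazine:** the drilled disc went in first and was pushed down, then the plain disc was set on top and pressed to the mouth. The plain disc's top reads about 50 mm, 1 mm below the mouth. It is level and about 1.5 mm off the axis. I last saw the drilled disc before the plain one covered it: flat, and about 2 mm off the axis.
- **Casting:** it stands in the dish with its top at 50.5 mm (46 mm plus the 4 mm floor), about 1.5 mm off centre. The green castings were not touched.
- **Bar:** it lies flat on the tray floor with its top at 21.5 mm, about 1.5 mm from the tray's centre.
- **Pellet box:** its near edge is where it was at the start (y = 0.369).
- **Gripper:** it was clear of everything, about 0.30 m above the bench.

**Disagreements and failed checks:**
- **Cameras:** the overhead cameras disagreed by about 5 mm, so I used the wrist camera for the picks and the magazine placing. The dish and tray positions came from the overhead cameras.
- **Box readings:** my first measurement cut off the box's far end, so its centre reads differently from the last one.
- **Checks:** one script stopped on an error before its last checks, which I redid. My last tilt fit on the plain disc was spoiled by points on the gripper, so the level reading comes from the fit just after pressing.

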